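# Park the parallel ruler at the head of the ruling board

## Task

The sheet is ruled: park the parallel ruler at the head of its board, the far edge. With a fingertip press the orange lock button on the ruler's black head, keep it held down all the way while you slide the ruler along its guide until it is fully home against the head stop, then let go so that the button springs up and locks the ruler there. Leave the pens, ink and other things lying about where they are.

Things in the scene. Friction and masses are not known exactly. Their poses are not given: they have to be found in the camera images.
- board: white A3 ruling board (drawing plate) lying flat and fixed on the table, 380 mm from foot to head, 510 mm wide, upper face 18 mm above the table, with a ruled parchment sheet on it. Origin at table height, midway along the aluminium guide on the board's left edge; its x axis points along the guide to the head of the board (the far edge, away from the robot), y to the left, z up; the board lies to -y of the origin. Dark end stops stand on the guide near both ends.
- ruler (a joint): slide of the parallel ruler along the board, m: 0 at the foot stop, 0.21 at the head stop, growing along the board's +x. The ruler is an aluminium bar with a clear scale right across the board; its black head, 84 mm (x) by 56 mm (y), runs on the left guide, centred at board x = value - 0.110, y = 0. A spring brake in the head locks it to the guide wherever it stands (it then resists 25 to 40 N); with the lock button down it slides with about 2 N.
- lock_button (a joint): travel of the lock button in the ruler's head, m: about 0 up (locked), 0.006 fully down. It is pressed straight down, springs back when let go, and pushes back with about 5 N at the top and 8 N at the bottom. The brake has let go once it is 1 mm down and bites again when the button comes up.
- button_top (a point): centre of the top of the orange lock button, a flat key 44 mm (along the slide) by 34 mm in the middle of the ruler's black head. Up, its top is 42 mm above the table and 10 mm above the head's deck. Across the slide at each end of the key the head has a raised finger ridge, 6 mm higher than the key; the ridges stand 56 mm apart, so that a finger pressing the key can also push against the ridge.
- ruler_head (a point): centre of the upper face (deck) of the ruler's black head, 32 mm above the table, right under the button
- bone_folder: ivory-coloured flat folding bone, 150 x 18 x 5 mm, lying on the sheet's near margin; origin under its middle, y along it. Not to be disturbed.
- weight: small turned brass paperweight with a knob, 38 mm diameter, 38 mm high, standing on the sheet's near margin; origin under its middle. Not to be disturbed.
- ink_bottle: dark ink bottle with a black cap, 48 mm diameter, 55 mm high, on the table left of the board; origin under its middle. Not to be disturbed.
- awl: ruling awl with a wooden handle and a steel point, 140 mm long, 18 mm wide, 16 mm high, on the table left of the board; origin at the ferrule on the table, x towards the point. Not to be disturbed.
- pen_pot: blue pot with white quills, 72 mm diameter, 85 mm high, 260 mm with the quills; origin under its middle. Not to be disturbed.
- loupe: black-rimmed stand magnifier, 48 mm diameter, 42 mm high; origin under its middle. Not to be disturbed.
- pounce_jar: white jar with a pale wooden lid, 56 mm diameter, 65 mm high; origin under its middle. Not to be disturbed.

How it is judged (in metres and radians):
On the way, in this order (a step that is already met when the one before it is completed fails the run):
1. the lock button is pressed, the ruler still where it stood (value of joint lock_button above 0.0015 m and distance of ruler_head from where it was at the start of the episode below 0.01 m), for 0.1 s.
2. the ruler is slid home against the head stop with the button held down (value of joint ruler above 0.206 m and value of joint lock_button above 0.0015 m), for 0.1 s.
At the end, for the whole second after the job is handed in: the ruler rests within 4 mm of the head stop (joint above 0.206) with its lock button up (less than 1 mm down) (value of joint ruler above 0.206 m and value of joint lock_button below 0.001 m and velocity of joint ruler between -0.01 and 0.01 m/s); the robot touches nothing.
It fails at once if the lock button is let up on the way, or the ruler is forced along with the lock on (more than 12 mm from where it started, short of the stop by over 10 mm, button less than 1 mm down) (distance of ruler_head from where it was at the start of the episode above 0.012 m and value of joint ruler below 0.2 m and value of joint lock_button below 0.001 m).
It fails at once if a thing lying about is lifted or shifted by more than 20 mm (distance of any of bone_folder, weight, ink_bottle, awl, pen_pot, loupe, pounce_jar from where it was at the start of the episode above 0.02 m).
It also fails if it takes over 32 s, if anything falls off the work surface, if the arm or the gripper's body presses on something with over 40 N, if the wrist force passes 120 N, or if a joint passes its speed limit or range.

## Robot

A 6-joint arm with a two-finger parallel gripper is mounted at the origin on the work surface. World frame = base frame: x ahead of the robot, y to its left, z up, the work surface at z = 0. Lengths are in m, angles in degrees, forces in N, time in s.
With the tool pointing down it reaches from about 0.375 to 0.9 m from the base axis. Payload 3.1 kg.
Tool frame: the origin (TCP) lies at the very end of the fingers, on their centre line; the grasp point (between the pads) lies 19 mm behind it (grip_point_offset is the distance from the TCP to the grasp point, in m); y points along the fingers, x is the direction in which the jaws open and shut, and the axes are right-handed (so a half turn about y gives the same grasp; the last joint's range is limited). The gripper opens to 87 mm and grips with 3 to 60 N. Pads are 19 mm wide; open, the fingers measure 117 mm over their backs; the gripper's body (75 mm by 190 mm) begins 51 mm behind the grasp point.
Start: joints at [-86.545, 30.224, 82.088, -0, 67.689, -10.227], TCP at [0.148, -0.607, 0.19] pointing down, gripper open.
Joint ranges: [-176.69, 176.69], [-43.24, 126.21], [12.49, 139.97], [-82, 262], [0, 151.66], [-163.58, 163.58]. Speed limits (degrees/s): [159.86, 159.86, 180, 180, 180, 180].

## Interface

Orientations are given as a 3x3 rotation matrix whose columns are the frame's x, y, z axes.
In Python, from rig import * gives the robot as it stands.
- The arm moves only by the tool send_rows, never from a script. Its argument "moves" is text: rows parted by semicolons, each of 5 numbers parted by spaces: the finger opening in mm, from 0 to 87, then the shift along the tool's x, y, z in mm, then the turn about the tool's y in degrees. In form: fingers dx dy dz yaw; .... A call has 1 to 20 rows; each row shifts and turns the commanded pose from where the row before left it, along the tool's axes as they then stand; what a row does not reach is not made up. A row lasts 1/12 s, in which the tool goes at most 41.7 mm and 7.16 degrees, less where a joint would pass 70% of its speed; a pose out of reach is approached as far as the arm can. A call is refused whole if a number of a shift passes 41.7 or a number of a turn 7.16, either way. A call with a gripper value outside its range is refused whole. The fingers move at their own pace and stop on an object; the grip force is fixed at half the most. Time passes only in rows, so rows that do not move let the fingers close. It gives the time, the measured TCP pose, the force and the opening at its end, in the units of the state.
- read_state(): the state, without advancing time (a new reading comes with each control period).
- capture(name): name is "side" or "top"; returns a dict with "image" (400x640x3 uint8, blue, green, red), "z_map" (400x640 float32, m along the optical axis (not along the pixel's ray), 0 where there is no reading), "mtx" (3x3 intrinsics, pixels), "distortion" ([k1, k2, p1, p2, k3] as OpenCV has them; the pictures are not rectified), "origin" and "rotation" of the camera in the world. Camera axes: x right, y up, looking along -z (the intrinsics and any distortion apply to the point x, -y, -z); pixel columns grow to the right and rows downward; lengths in m; the calibration is good to about 2 mm. A picture is of the moment at which its call begins.
- hand_in(): hands the job in, once; it reports no verdict.
Trained networks look in a picture, given as the dict that the camera call returned (one of the last four; its "shot" number tells which), for a name from the list of things; names that differ only in an ending like _2 or _b are one class to them, and where a whole thing is asked for, a point or a joint stands for the part that bears it (a point fixed in the world has none). Each returns a list of dicts, best first, with "p" (0 to 1); they miss things now and then, are a little off and sometimes report something else, mostly with a low value. They report only what shows in the picture. A call takes as long as a camera call.
- search_frame(picture, name): "bbox" ([left, top, right, bottom] in pixels, round what is visible of it).
- masks_of(picture, name): "region" (400x640 bool, what is visible of it) and "bbox" ([left, top, right, bottom] in pixels, round what is visible of it).
- mark_of(picture, name): "pixel" ([row, column] in pixels: a listed point, or the origin of a listed thing).
The state is a dict: "time_s": time; "joint_positions": joint angles; "qvel": joint speeds; "tau": joint torques, N m; "position": TCP position; "tcp_rot": TCP orientation; "force": force on the tool from outside, world axes, zero at the start; "moment": the same for the moment, N m; "opening": opening from 0.0 (shut) to 1.0 (fully open).
Only numpy, scipy, OpenCV 4.12 (cv2) and the standard library are available. Lean on these libraries where they do the work, as an engineer would, in place of code of your own. Each camera call takes 0.05 s, during which the arm holds its last target. There are 200 camera calls.

## Working session

There is one attempt and no reset: what is moved stays moved. The work goes in short steps, Python scripts to look and compute and a tool call to move; the robot and the scene stay as the last step left them, time stands still between calls to the robot, and variables do not carry over. Pictures are saved under pics/ and viewed, about 8 in all and at most 12, crops included, and the job is handed in when it is done.

Besides the shell and the picture viewer there is one more tool, called after ">>>" as name(argument=value, ...) on one line, values as JSON. send_rows: Moves the arm, as the interface text tells. Its arguments: {"type":"object","properties":{"moves":{"type":"string"}},"required":["moves"]}

```bash
mkdir -p pics; cat > h.py <<'E'
from rig import *
import numpy as np, cv2
def ray(c,px):
    p=cv2.undistortPoints(np.array([[[px[1],px[0]]]],float),np.array(c["mtx"]),np.array(c["distortion"]))[0,0]
    R=np.array(c["rotation"]);return np.array(c["origin"]),R@np.array([p[0],-p[1],-1.])
def atz(c,px,z):
    o,d=ray(c,px);return o+d*(z-o[2])/d[2]
def dep(c,px):
    o,d=ray(c,px);return o+d*c["z_map"][int(round(px[0])),int(round(px[1]))]
E
python3 - <<'E'
from h import *
np.set_printoptions(precision=4,suppress=True)
s=read_state();print(s["time_s"],s["position"],s["tcp_rot"],s["force"],s["opening"])
cs={n:capture(n) for n in("side","top")}
for n,c in cs.items():
    cv2.imwrite(f"pics/{n}0.png",c["image"])
    print(n,c["origin"])
    for k,z in(("button_top",.042),("ruler_head",.032),("board",0),("ink_bottle",0),("awl",0),("pen_pot",0),("loupe",0),("pounce_jar",0),("weight",.018),("bone_folder",.018)):
        for m in mark_of(c,k)[:1]: print(k,m["p"],m["pixel"],atz(c,m["pixel"],z),dep(c,m["pixel"]))
    for k in("lock_button",):
        for m in masks_of(c,k)[:1]:
            r=m["region"];ys,xs=np.nonzero(r);print(k,m["p"],m["bbox"],r.sum())
            P=np.array([atz(c,(y,x),.042)[:2] for y,x in zip(ys,xs)]);print(P.mean(0),cv2.minAreaRect((P*1000).astype(np.float32)),np.median([dep(c,(y,x))[2] for y,x in zip(ys,xs)]))
E
```

```text
0.0 [ 0.1478 -0.6065  0.1892] [[ 0.2365 -0.0001  0.9716]
 [-0.9716  0.0021  0.2365]
 [-0.0021 -1.      0.0004]] [-0.306  -0.0647  0.1921] 1.0011184107659687
side [0.0557 0.9747 0.6453]
button_top 0.42 [216.2, 329.6] [0.4454 0.0688 0.042 ] [0.4456 0.0684 0.0417]
ruler_head 0.84 [217.1, 328.6] [0.4527 0.0598 0.032 ] [0.4447 0.0781 0.0443]
board 0.7 [220.7, 305.0] [0.5352 0.0604 0.    ] [0.5346 0.0616 0.0008]
ink_bottle 0.79 [240.5, 281.5] [0.5516 0.1858 0.    ] [0.5381 0.2073 0.0176]
awl 0.49 [247.3, 317.6] [0.4381 0.1765 0.    ] [0.4344 0.1844 0.0064]
pen_pot 0.55 [265.3, 208.5] [0.6802 0.3656 0.    ] [0.6537 0.3915 0.0274]
loupe 0.75 [299.2, 260.9] [0.4776 0.4213 0.    ] [0.466  0.4365 0.0177]
pounce_jar 0.6 [300.7, 211.6] [0.5857 0.4732 0.    ] [0.569  0.4891 0.0204]
weight 0.39 [173.1, 384.8] [ 0.3853 -0.3435  0.018 ] [0.0557 0.9747 0.6453]
bone_folder 0.45 [201.7, 371.4] [ 0.3659 -0.1058  0.018 ] [ 0.3625 -0.0939  0.0249]
lock_button 0.28 [312.8, 159.0, 384.3, 229.9] 1363
[ 0.4398 -0.0633] ((447.9054870605469, -136.25680541992188), (94.24674224853516, 565.1808471679688), 2.1555924
[... 304 characters left out ...]
.4, 257.3] [0.548  0.1871 0.    ] [0.5408 0.1786 0.0555]
awl 0.83 [216.3, 262.0] [0.4404 0.1758 0.    ] [0.4401 0.1741 0.0122]
pen_pot 0.85 [127.5, 190.6] [0.6882 0.3697 0.    ] [0.6659 0.342  0.0839]
loupe 0.73 [204.9, 172.4] [0.4767 0.419  0.    ] [0.474  0.4023 0.0441]
pounce_jar 0.57 [163.5, 154.0] [0.5913 0.4711 0.    ] [0.5813 0.4461 0.0581]
weight 0.65 [242.3, 454.0] [ 0.3596 -0.3272  0.018 ] [ 0.3604 -0.3218  0.0333]
bone_folder 0.67 [237.6, 377.5] [ 0.3772 -0.1272  0.018 ] [ 0.3773 -0.1267  0.0216]
lock_button 0.57 [153.5, 85.2, 204.4, 140.3] 1032
[0.6899 0.3815] ((698.4275512695312, 399.01690673828125), (159.55084228515625, 89.51966094970703), 43.12860870361328) 0.06336671617525008
```

```bash
python3 - <<'E'
from h import *
np.set_printoptions(precision=4,suppress=True)
for n in("top","side"):
    c=capture(n)
    hsv=cv2.cvtColor(c["image"],cv2.COLOR_BGR2HSV)
    m=cv2.inRange(hsv,(5,150,120),(20,255,255))
    k,l,st,ce=cv2.connectedComponentsWithStats(m)
    for i in range(1,k):
        if st[i,4]>25:
            ys,xs=np.nonzero(l==i)
            P=np.array([atz(c,(y,x),.042)[:2] for y,x in zip(ys,xs)])
            print(n,st[i],P.mean(0),cv2.minAreaRect((P*1000).astype(np.float32)))
    if n=="top":
        for mm in masks_of(c,"ruler")[:2]:
            ys,xs=np.nonzero(mm["region"]);P=np.array([atz(c,(y,x),.03)[:2] for y,x in zip(ys,xs)])
            print("ruler",mm["p"],cv2.minAreaRect((P*1000).astype(np.float32)))
        for mm in masks_of(c,"board")[:2]:
            ys,xs=np.nonzero(mm["region"]);P=np.array([atz(c,(y,x),.018)[:2] for y,x in zip(ys,xs)])
            print("board",mm["p"],cv2.minAreaRect((P*1000).astype(np.float32)))
        a=cv2.resize(c["image"][80:280,220:500],None,fx=2.8,fy=2.8,interpolation=cv2.INTER_CUBIC)
        cv2.imwrite("pics/t1.png",a)
    else: cv2.imwrite("pics/s1.png",cv2.resize(c["image"][130:280,230:430],None,fx=4,fy=4,interpolation=cv2.INTER_CUBIC))
E
```

```text
top [ 44 144  16  19 125] [0.6191 0.7344] ((620.1195068359375, 736.6219482421875), (41.0561637878418, 48.076454162597656), 77.37596893310547)
top [295 204  15  18 254] [0.4466 0.0667] ((446.6499938964844, 67.14546203613281), (35.8758659362793, 43.49507522583008), 88.66506958007812)
ruler 0.81 ((444.5763244628906, -179.13238525390625), (545.7880249023438, 82.93260192871094), 89.62385559082031)
ruler 0.47 ((410.9293518066406, 174.6046905517578), (20.768590927124023, 116.25662231445312), 89.17924499511719)
board 0.26 ((550.8931274414062, 186.42230224609375), (50.591915130615234, 50.96897506713867), 89.20240783691406)
side [322 214  17  10 120] [0.4415 0.0792] ((442.23822021484375, 79.22042846679688), (50.38077163696289, 43.71806716918945), 0.6501303911209106)
side [107 329  34  48 773] [0.6189 0.7004] ((620.661376953125, 693.6276245117188), (47.321144104003906, 127.04582977294922), 64.59232330322266)
```

View pics/t1.png

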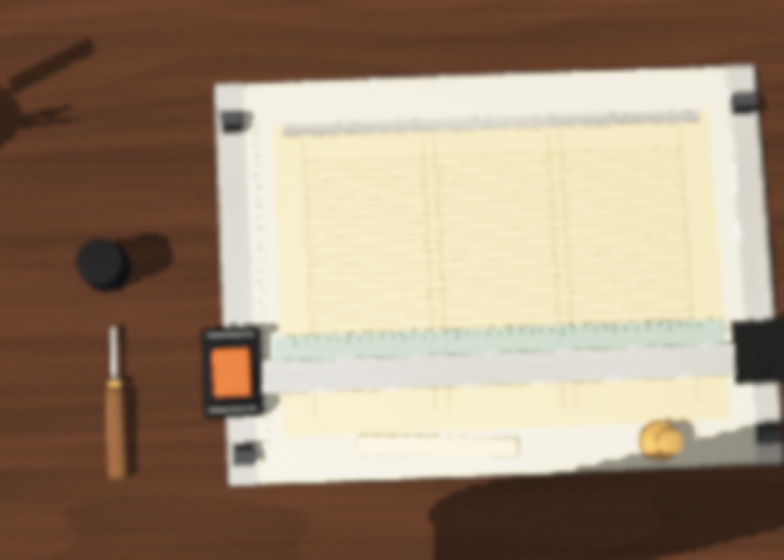

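View pics/s1.png

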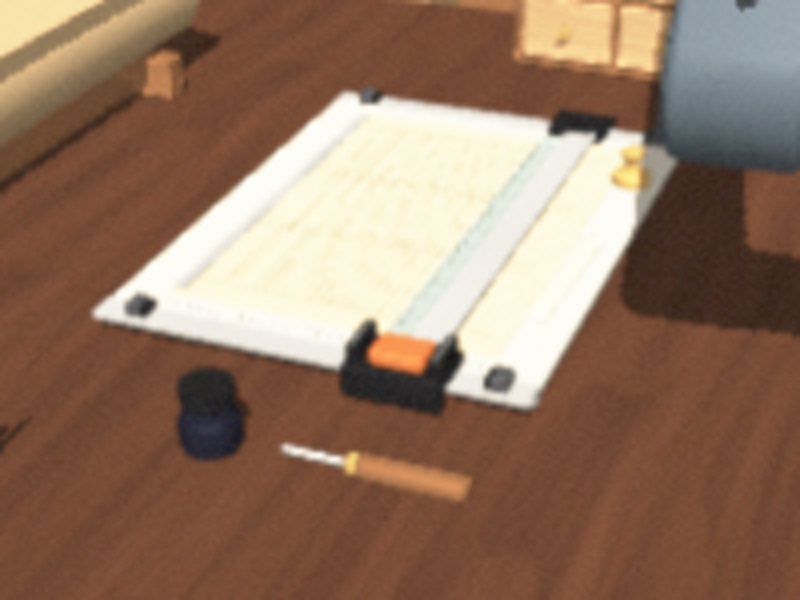

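```bash
python3 - <<'E'
from h import *
np.set_printoptions(precision=4,suppress=True)
c=capture("top")
f=lambda x,y,z:atz(c,(80+(y+.5)/2.8-.5,220+(x+.5)/2.8-.5),z)
print("stops",f(233,121,.03),f(245,454,.03)); print("right",f(745,102,.03),f(769,434,.03))
print("corners L",f(214,84,.018),f(228,486,.018),"R",f(755,65,.018))
g=lambda a,b:print(np.degrees(np.arctan2(*(a-b)[[1,0]])),np.linalg.norm(a-b))
g(f(233,121,.03),f(245,454,.03));g(f(745,102,.03),f(769,434,.03));g(f(214,84,.018),f(228,486,.018))
g(f(214,84,.018),f(755,65,.018))
print("key",f(231,372,.042), "ridges",f(231,336,.048),f(234,407,.048))
s=read_state();print(s["time_s"])
E
```

```text
stops [0.6834 0.0601 0.03  ] [0.3712 0.0559 0.03  ]
right [ 0.6908 -0.4267  0.03  ] [ 0.3768 -0.4299  0.03  ]
corners L [0.7234 0.0779 0.018 ] [0.3415 0.0727 0.018 ] R [ 0.7305 -0.4446  0.018 ]
0.7695735514779554 0.3122290766788114
0.5799398170129564 0.3140110874192932
0.7798115364613409 0.38198983120680624
90.78050734824471 0.5225814302524114
key [0.4465 0.0667 0.042 ] ridges [0.4791 0.0657 0.048 ] [0.4146 0.0644 0.048 ]
1.45
```

>>> send_rows(moves="0 0 0 0 6.45; 0 0 0 0 6.45; 0 -12 0 10 0; 0 -25 0 20 0; 0 -25 0 20 0; 0 -25 0 20 0; 0 -25 0 20 0; 0 -25 0 20 0; 0 -25 0 20 0; 0 -25 0 20 0; 0 -25 0 20 0; 0 -25 0 20 0; 0 -25 0 20 0; 0 -25 0 16 0; 0 -26 0 10 0; 0 -26 0 6 0; 0 -26 0 6 0; 0 -26 0 6 0")

```text
time_s: 2.95
position: [0.3964, -0.2102, 0.1902]
tcp_rot: [[0.017, 0.0, 1.0], [-1.0, 0.001, 0.017], [-0.001, -1.0, 0.0]]
force: [1.3, 0.5, 0.8]
opening: 0.003
```

>>> send_rows(moves="0 -26 0 6 0; 0 -26 0 6 0; 0 -26 0 6 0; 0 -26 0 6 0; 0 -26 0 6 0; 0 -26 0 6 0; 0 -26 0 6 0; 0 -26 0 6 0; 0 -26 0 6 0; 0 -26 0 3 0; 0 -10 0 0 0; 0 0 0 0 0; 0 0 0 0 0")

```text
time_s: 4.03
position: [0.4491, 0.0583, 0.1902]
tcp_rot: [[0.017, -0.0, 1.0], [-1.0, -0.001, 0.017], [0.001, -1.0, -0.0]]
force: [-0.5, -0.8, -0.3]
opening: 0.004
```

```bash
python3 - <<'E'
from h import *
np.set_printoptions(precision=4,suppress=True)
s=read_state();print(s["time_s"],s["position"],s["tcp_rot"],s["force"],s["opening"])
E
```

```text
4.0333 [0.4491 0.0583 0.1902] [[ 0.017  -0.0004  0.9999]
 [-0.9999 -0.0006  0.017 ]
 [ 0.0006 -1.     -0.0004]] [-0.4755 -0.8478 -0.3103] 0.004363437508147421
```

>>> send_rows(moves="0 -8.5 10 7.5 0; 0 0 25 0 0; 0 0 30 0 0; 0 0 30 0 0; 0 0 25 0 0; 0 0 12 0 0; 0 0 0 0 0; 0 0 0 0 0")

```text
time_s: 4.7
position: [0.4568, 0.0654, 0.0578]
tcp_rot: [[0.012, -0.002, 1.0], [-1.0, -0.0, 0.012], [0.0, -1.0, -0.002]]
force: [0.7, 0.0, 0.8]
opening: 0.008
```

```bash
python3 - <<'E'
from h import *
a=capture("side");b=capture("top")
A=cv2.resize(a["image"][170:250,290:390],None,fx=6,fy=6,interpolation=cv2.INTER_CUBIC)[:480,:400*1]
A=cv2.resize(a["image"][180:245,295:365],(400,371),interpolation=cv2.INTER_CUBIC)
B=cv2.resize(b["image"][180:245,265:335],(400,371),interpolation=cv2.INTER_CUBIC)
cv2.imwrite("pics/c2.png",np.hstack([A,B]))
s=read_state();print(s["time_s"],s["position"],s["force"])
E
```

```text
4.8 [0.45811023 0.06574336 0.05902007] [-0.03745118  0.3531929   0.92301203]
```

View pics/c2.png

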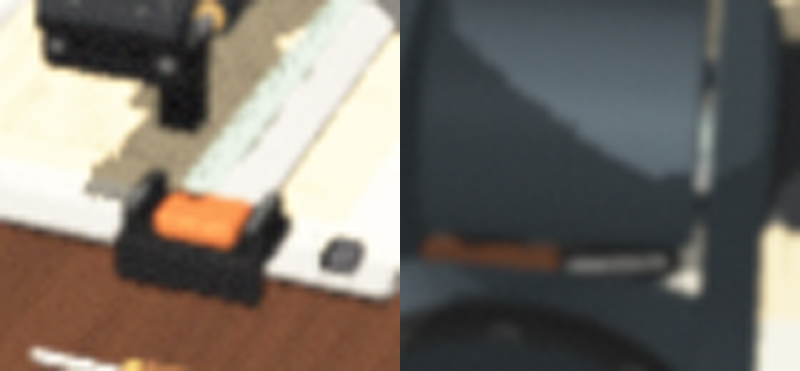

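```bash
python3 - <<'E'
from h import *
np.set_printoptions(precision=4,suppress=True)
s=read_state();a=capture("side")
def proj(c,P):
    R=np.array(c["rotation"]);q=R.T@(np.array(P)-c["origin"]);q=q*[1,-1,-1]
    return cv2.projectPoints(q[None],np.zeros(3),np.zeros(3),np.array(c["mtx"]),np.array(c["distortion"]))[0].ravel()
print(s["position"],"tcp px col,row",proj(a,s["position"]),"key",proj(a,[.4465,.0667,.042]))
for r in range(188,226,2): print(r,dep(a,(r,327)),dep(a,(r,331)))
E
```

```text
[0.4581 0.0657 0.059 ] tcp px col,row [326.0692 210.1536] key [329.5295 215.8026]
188 [0.4186 0.1457 0.1806] [0.4451 0.0557 0.1326]
190 [0.4187 0.1458 0.1746] [0.4447 0.0568 0.1265]
192 [0.4191 0.1451 0.1681] [0.4454 0.0553 0.1189]
194 [0.4505 0.0738 0.1204] [0.444  0.059  0.1143]
196 [0.4499 0.0753 0.1145] [0.4447 0.0574 0.1065]
198 [0.4503 0.0747 0.1074] [0.4451 0.0567 0.0993]
200 [0.4521 0.071  0.0984] [0.4445 0.0584 0.0934]
202 [0.4504 0.075  0.094 ] [ 0.4917 -0.0528  0.0187]
204 [ 0.498 -0.033  0.02 ] [ 0.485  -0.0367  0.0208]
206 [ 0.4922 -0.0196  0.0207] [ 0.4765 -0.0164  0.0258]
208 [ 0.4868 -0.0071  0.021 ] [ 0.4724 -0.0066  0.0243]
210 [0.4821 0.004  0.0205] [0.4673 0.0056 0.0246]
212 [0.4752 0.0201 0.0234] [0.4631 0.0158 0.0236]
214 [0.4578 0.06   0.0421] [0.4462 0.0558 0.0424]
216 [0.4514 0.0748 0.0448] [0.4416 0.0668 0.0424]
218 [0.4486 0.0814 0.042 ] [0.436  0.0802 0.0443]
220 [0.4481 0.0829 0.0359] [0.4361 0.0802 0.0371]
222 [0.445  0.0901 0.0337] [0.4348 0.0833 0.0321]
224 [0.4439 0.093  0.0285] [0.4312 0.0921 0.031 ]
```

>>> send_rows(moves="0 0 5 0 0; 0 0 5 0 0; 0 0 0 0 0")

```text
time_s: 5.1
position: [0.4569, 0.0665, 0.0479]
tcp_rot: [[0.014, -0.0, 1.0], [-1.0, -0.0, 0.014], [0.0, -1.0, -0.0]]
force: [-0.1, 0.4, -0.5]
opening: 0.005
```

```bash
cat > look.py <<'E'
from h import *
np.set_printoptions(precision=4,suppress=True)
s=read_state();a=capture("side")
print(s["time_s"],s["position"],s["force"],s["opening"])
R=np.array(a["rotation"])
D=np.array([[dep(a,(r,c)) for c in range(300,350)] for r in range(185,235)])
np.save("D.npy",D)
m=(D[...,2]>.055)&(D[...,2]<.14)&(D[...,1]>.03)&(D[...,1]<.1)
P=D[m]; print("finger pts",len(P),P.min(0),P.max(0),np.percentile(P,[5,50,95],axis=0))
for r in range(196,222,2): print(r,dep(a,(r,325)),dep(a,(r,328)))
cv2.imwrite("pics/l.png",cv2.resize(a["image"][170:245,290:370],(800,750),interpolation=cv2.INTER_CUBIC)[:600])
E
python3 look.py
```

```text
5.1 [0.4569 0.0665 0.0479] [-0.141   0.3957 -0.4571] 0.004717978708282593
finger pts 92 [0.4424 0.0558 0.0817] [0.4643 0.0833 0.1312] [[0.4432 0.059  0.0846]
 [0.4457 0.0736 0.1006]
 [0.4629 0.0791 0.1279]]
196 [0.4216 0.1534 0.1594] [0.4451 0.079  0.1173]
198 [0.4221 0.1527 0.1528] [0.4446 0.0804 0.1114]
200 [0.4561 0.0766 0.1005] [0.4469 0.0753 0.1016]
202 [0.4579 0.0729 0.0913] [0.4483 0.0725 0.0931]
204 [0.457  0.0752 0.0858] [0.4462 0.0775 0.0893]
206 [ 0.499  -0.0186  0.0198] [ 0.4896 -0.0218  0.0201]
208 [ 0.4934 -0.0056  0.0204] [ 0.4856 -0.0124  0.0184]
210 [0.488  0.0069 0.0208] [0.4775 0.0065 0.0229]
212 [0.4845 0.0149 0.0184] [0.4724 0.0185 0.0231]
214 [0.463  0.0633 0.0429] [0.4531 0.063  0.0449]
216 [0.4576 0.0758 0.044 ] [0.4503 0.0697 0.0422]
218 [0.4555 0.0809 0.0402] [0.446  0.0799 0.0418]
220 [0.4528 0.0872 0.0373] [0.4437 0.0853 0.0383]
```

View pics/l.png

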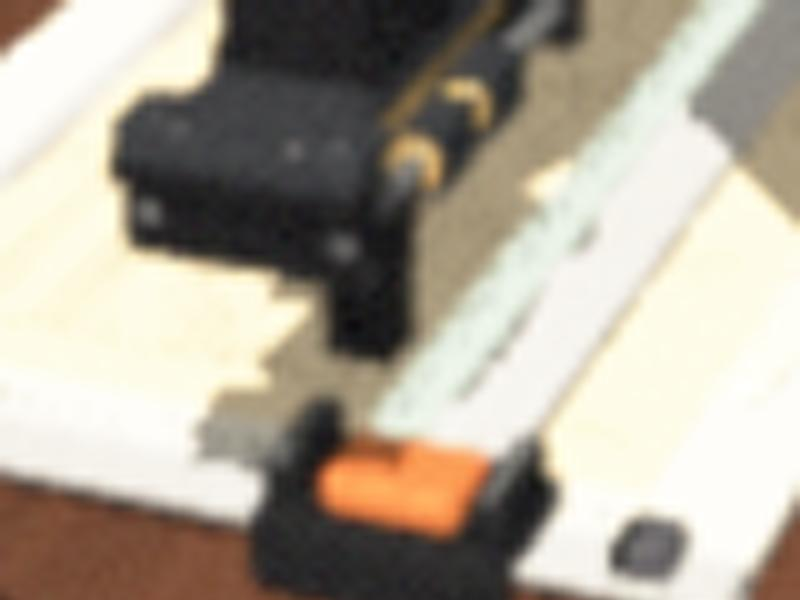

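The camera shows the finger end at z ≈ 0.083, though the state reports 0.048. The fingertip is over the key in plan, so I'll go down slowly and stop on force.

>>> send_rows(moves="0 0 4 0 0; 0 0 2 0 0; 0 0 0 0 0")

```text
time_s: 5.4
position: [0.4569, 0.0666, 0.0417]
tcp_rot: [[0.014, -0.001, 1.0], [-1.0, 0.0, 0.014], [-0.0, -1.0, -0.001]]
force: [0.2, 0.1, 0.6]
opening: 0.002
```

>>> send_rows(moves="0 0 1.5 0 0; 0 0 0 0 0")

```text
time_s: 5.57
position: [0.4571, 0.0666, 0.0404]
tcp_rot: [[0.014, -0.0, 1.0], [-1.0, 0.0, 0.014], [-0.0, -1.0, -0.0]]
force: [-0.2, -0.1, 0.4]
opening: 0.002
```

>>> send_rows(moves="0 0 1.5 0 0; 0 0 0 0 0")

```text
time_s: 5.73
position: [0.4572, 0.0665, 0.039]
tcp_rot: [[0.014, -0.0, 1.0], [-1.0, 0.0, 0.014], [-0.0, -1.0, -0.0]]
force: [-0.8, -0.7, 0.4]
opening: 0.007
```

```bash
python3 look.py
```

```text
5.7333 [0.4572 0.0665 0.039 ] [-0.756  -0.7394  0.4208] 0.00720217569376984
finger pts 92 [0.4419 0.0525 0.0711] [0.4642 0.0833 0.1232] [[0.4431 0.0576 0.0761]
 [0.4464 0.0742 0.0907]
 [0.4631 0.079  0.1189]]
196 [0.4224 0.1515 0.1584] [0.4443 0.0809 0.1185]
198 [0.4227 0.1512 0.1519] [0.4457 0.078  0.11  ]
200 [0.4215 0.1543 0.1476] [0.4465 0.0764 0.1023]
202 [0.456  0.0771 0.0939] [0.4473 0.0748 0.0945]
204 [0.4573 0.0746 0.0855] [0.4465 0.0768 0.0889]
206 [0.4566 0.0765 0.0797] [0.447  0.076  0.0815]
208 [ 0.4938 -0.0066  0.0198] [0.4476 0.0749 0.0739]
210 [0.4893 0.0039 0.0189] [0.4764 0.009  0.0245]
212 [0.4832 0.0179 0.0204] [0.4721 0.0191 0.0235]
214 [0.4638 0.0616 0.0417] [0.4534 0.0623 0.0444]
216 [0.4584 0.074  0.0428] [0.4499 0.0707 0.0428]
218 [0.4547 0.0826 0.0413] [0.4447 0.0828 0.0438]
220 [0.4538 0.0851 0.0359] [0.4446 0.0834 0.037 ]
```

>>> send_rows(moves="0 0 6 0 0; 0 0 6 0 0; 0 0 6 0 0; 0 0 0 0 0")

```text
time_s: 6.12
position: [0.4563, 0.0666, 0.0199]
tcp_rot: [[0.014, -0.003, 1.0], [-1.0, 0.0, 0.014], [-0.0, -1.0, -0.002]]
force: [0.3, -0.8, 0.1]
opening: 0.007
```

```bash
python3 look.py
```

```text
6.1167 [0.4563 0.0666 0.0199] [ 0.2654 -0.8285  0.0676] 0.00700759286684899
finger pts 114 [0.4156 0.0361 0.055 ] [0.4648 0.0994 0.1397] [[0.4166 0.0453 0.0575]
 [0.4442 0.0742 0.0802]
 [0.4619 0.0974 0.1372]]
196 [0.4188 0.1597 0.1632] [0.437  0.0977 0.1283]
198 [0.4183 0.1611 0.1579] [0.4233 0.1294 0.1407]
200 [0.4188 0.1603 0.1512] [0.4168 0.1446 0.1435]
202 [0.4216 0.1542 0.1413] [0.4149 0.1492 0.1401]
204 [0.4224 0.1529 0.1341] [0.4177 0.1431 0.1299]
206 [0.4228 0.1522 0.1274] [0.4146 0.1504 0.1281]
208 [0.4587 0.0721 0.0699] [0.4468 0.0766 0.0749]
210 [0.4572 0.0757 0.0652] [0.4481 0.074  0.0663]
212 [0.4571 0.0763 0.0586] [0.447  0.0766 0.0609]
214 [0.4637 0.0619 0.0419] [0.4547 0.0594 0.0425]
216 [0.4581 0.0748 0.0433] [0.4497 0.071  0.043 ]
218 [0.4552 0.0815 0.0406] [0.4454 0.0813 0.0428]
220 [0.4551 0.0821 0.0338] [0.4461 0.0798 0.0346]
```

View pics/l.png

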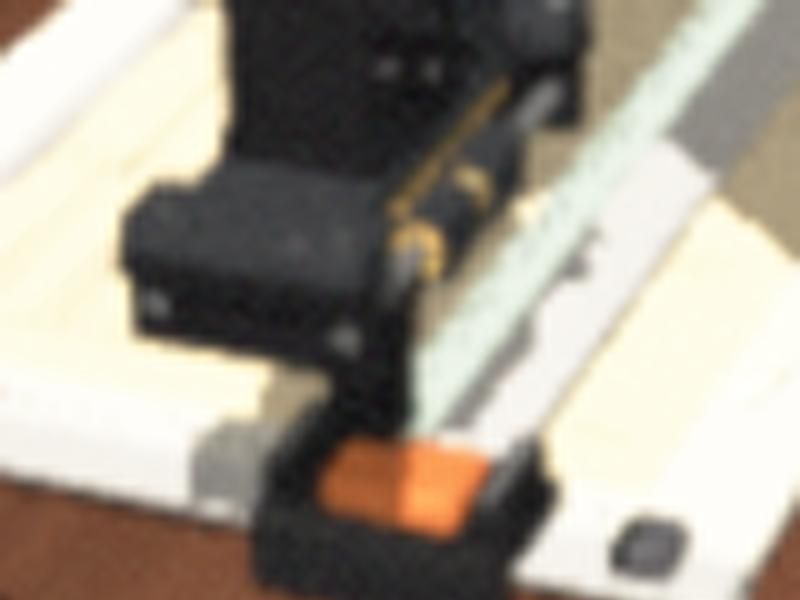

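>>> send_rows(moves="0 0 5 0 0; 0 0 3.5 0 0; 0 0 0 0 0")

```text
time_s: 6.42
position: [0.4568, 0.0666, 0.012]
tcp_rot: [[0.014, -0.001, 1.0], [-1.0, 0.0, 0.014], [-0.0, -1.0, -0.001]]
force: [0.9, -0.1, 0.1]
opening: 0.006
```

>>> send_rows(moves="0 0 1.5 0 0; 0 0 0 0 0")

```text
time_s: 6.58
position: [0.4571, 0.0666, 0.011]
tcp_rot: [[0.014, -0.0, 1.0], [-1.0, 0.0, 0.014], [-0.0, -1.0, -0.0]]
force: [-0.5, -0.3, -1.1]
opening: 0.005
```

>>> send_rows(moves="0 0 1.5 0 0; 0 0 0 0 0")

```text
time_s: 6.75
position: [0.4574, 0.0665, 0.0099]
tcp_rot: [[0.014, 0.0, 1.0], [-1.0, -0.0, 0.014], [0.0, -1.0, 0.0]]
force: [0.2, 0.2, 5.1]
opening: 0.005
```

>>> send_rows(moves="0 0 1.5 0 0; 0 0 0 0 0")

```text
time_s: 6.92
position: [0.4574, 0.0665, 0.0085]
tcp_rot: [[0.014, 0.001, 1.0], [-1.0, -0.0, 0.014], [0.0, -1.0, 0.001]]
force: [-0.6, -0.9, 5.3]
opening: 0.002
```

>>> send_rows(moves="0 0 1.5 0 0; 0 0 1.5 0 0; 0 0 0 0 0; 0 0 0 0 0")

```text
time_s: 7.25
position: [0.4574, 0.0666, 0.0057]
tcp_rot: [[0.014, 0.001, 1.0], [-1.0, -0.0, 0.014], [0.0, -1.0, 0.001]]
force: [-0.6, -0.5, 7.2]
opening: 0.007
```

```bash
python3 look.py | head -1; cat >key.py <<'E'
from h import *
a=capture("side");s=read_state();print(s["position"],s["force"])
cv2.imwrite("pics/k.png",cv2.resize(a["image"][170:245,290:370],(640,600),interpolation=cv2.INTER_CUBIC))
E
python3 key.py
```

```text
7.25 [0.4574 0.0666 0.0057] [-0.5709 -0.5415  7.2489] 0.006738079143825981
[0.45742557 0.06655108 0.00577718] [-0.81907944 -0.55035953  7.40328202]
```

View pics/k.png

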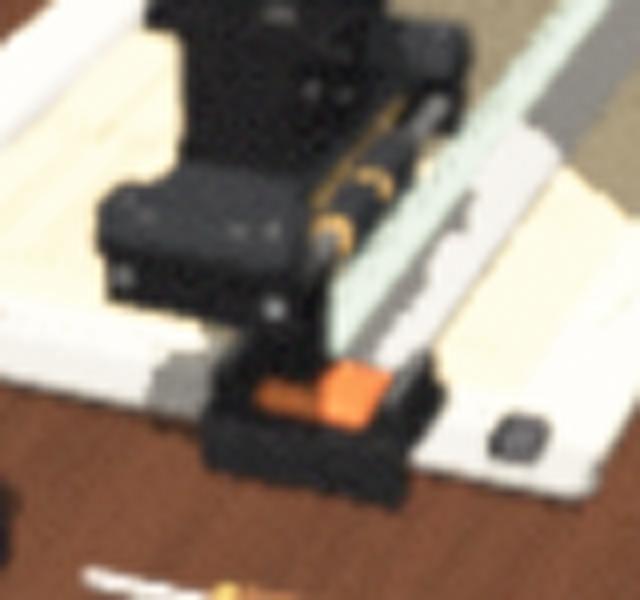

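>>> send_rows(moves="0 0 0 2 0; 0 0 0 3 0; 0 0 0 4 0; 0 0 0 4 0; 0 0 0 4 0; 0 0 0 0 0")

```text
time_s: 7.85
position: [0.4752, 0.0668, 0.0059]
tcp_rot: [[0.013, 0.002, 1.0], [-1.0, -0.0, 0.013], [0.0, -1.0, 0.002]]
force: [0.0, 1.3, 6.7]
opening: 0.007
```

>>> send_rows(moves="0 0 0 3 0; 0 0 0 5 0; 0 0 0 7 0; 0 0 0 7 0; 0 0 0 7 0; 0 0 0 7 0; 0 0 0 7 0; 0 0 0 5 0; 0 0 0 2 0; 0 0 0 0 0")

```text
time_s: 8.68
position: [0.5254, 0.0675, 0.006]
tcp_rot: [[0.014, 0.002, 1.0], [-1.0, -0.0, 0.014], [0.0, -1.0, 0.002]]
force: [-0.0, 0.0, 6.8]
opening: 0.006
```

```bash
cat >key.py <<'E'
from h import *
a=capture("side");s=read_state();print(s["time_s"],s["position"],s["force"])
hsv=cv2.cvtColor(a["image"],cv2.COLOR_BGR2HSV);m=cv2.inRange(hsv,(5,150,80),(20,255,255))[150:240,250:360]
ys,xs=np.nonzero(m);print(len(xs))
P=np.array([atz(a,(y+150,x+250),.038) for y,x in zip(ys,xs)]);print(P.min(0),P.max(0),P.mean(0))
cv2.imwrite("pics/k.png",cv2.resize(a["image"][150:260,240:370],(780,660),interpolation=cv2.INTER_CUBIC)[:600])
E
python3 key.py
```

```text
8.7333 [0.52538019 0.06746153 0.00606725] [-0.06323386  1.92436245  6.67876614]
86
[ 0.35299829 -0.44331504  0.038     ] [0.85226005 0.1561325  0.038     ] [0.51419958 0.06958065 0.038     ]
```

View pics/k.png

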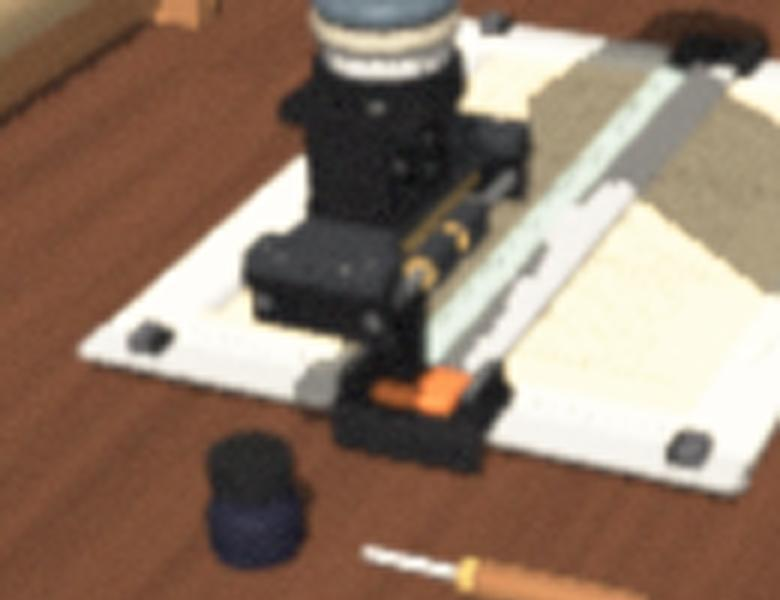

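The ruler slides with the finger and the key stays down. I'll continue.

>>> send_rows(moves="0 0 0 3 0; 0 0 0 5 0; 0 0 0 7 0; 0 0 0 7 0; 0 0 0 7 0; 0 0 0 7 0; 0 0 0 7 0; 0 0 0 7 0; 0 0 0 7 0; 0 0 0 7 0; 0 0 0 7 0; 0 0 0 7 0; 0 0 0 7 0; 0 0 0 6 0; 0 0 0 4 0; 0 0 0 2 0; 0 0 0 0 0")

```text
time_s: 10.15
position: [0.6223, 0.0688, 0.0063]
tcp_rot: [[0.014, 0.002, 1.0], [-1.0, -0.0, 0.014], [0.0, -1.0, 0.002]]
force: [-0.4, 0.4, 6.6]
opening: 0.006
```

>>> send_rows(moves="0 0 0 2 0; 0 0 0 3 0; 0 0 0 3 0; 0 0 0 2 0; 0 0 0 0 0")

```text
time_s: 10.57
position: [0.6321, 0.069, 0.0063]
tcp_rot: [[0.014, 0.002, 1.0], [-1.0, 0.0, 0.014], [0.0, -1.0, 0.002]]
force: [0.1, 1.0, 5.8]
opening: 0.003
```

>>> send_rows(moves="0 0 0 2 0; 0 0 0 2 0; 0 0 0 0 0")

```text
time_s: 10.82
position: [0.6358, 0.069, 0.0063]
tcp_rot: [[0.014, 0.001, 1.0], [-1.0, 0.0, 0.014], [0.0, -1.0, 0.001]]
force: [-0.5, 0.6, 6.9]
opening: 0.007
```

>>> send_rows(moves="0 0 0 2 0; 0 0 0 2 0; 0 0 0 0 0")

```text
time_s: 11.07
position: [0.6398, 0.0691, 0.0063]
tcp_rot: [[0.014, 0.001, 1.0], [-1.0, -0.0, 0.014], [0.0, -1.0, 0.001]]
force: [-1.1, -0.8, 6.8]
opening: 0.004
```

>>> send_rows(moves="0 0 0.3 1.5 0; 0 0 0 1.5 0; 0 0 0 0 0")

```text
time_s: 11.32
position: [0.6427, 0.0691, 0.006]
tcp_rot: [[0.014, 0.001, 1.0], [-1.0, 0.0, 0.014], [-0.0, -1.0, 0.001]]
force: [-0.9, 0.8, 6.3]
opening: 0.006
```

>>> send_rows(moves="0 0 0 1.5 0; 0 0 0 1.5 0; 0 0 0 0 0")

```text
time_s: 11.57
position: [0.6435, 0.0692, 0.0055]
tcp_rot: [[0.014, -0.003, 1.0], [-1.0, -0.0, 0.014], [0.0, -1.0, -0.003]]
force: [-3.7, -0.3, 7.2]
opening: 0.005
```

>>> send_rows(moves="0 0 0 1.5 0; 0 0 0 1.5 0; 0 0 0 0 0")

```text
time_s: 11.82
position: [0.6452, 0.0693, 0.0052]
tcp_rot: [[0.014, -0.006, 1.0], [-1.0, -0.0, 0.014], [-0.0, -1.0, -0.006]]
force: [-4.4, 0.3, 7.5]
opening: 0.005
```

```bash
python3 key.py
```

```text
11.8667 [0.64525537 0.06928115 0.00520842] [-4.46103177 -0.37765556  7.33171785]
74
[0.60314272 0.05688636 0.038     ] [0.66175693 0.18860703 0.038     ] [0.62553413 0.08259524 0.038     ]
```

View pics/k.png

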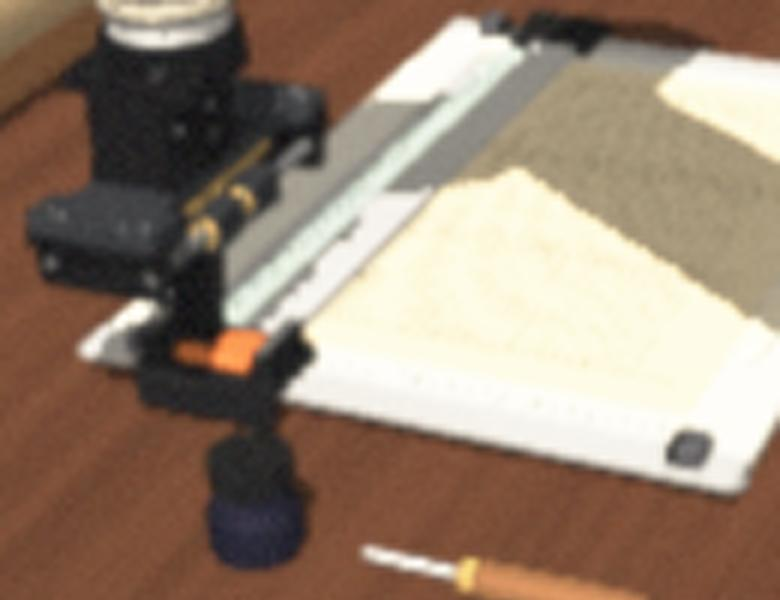

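>>> send_rows(moves="0 0 0 1.5 0; 0 0 0 1.5 0; 0 0 0 0 0")

```text
time_s: 12.12
position: [0.6482, 0.0693, 0.0052]
tcp_rot: [[0.014, -0.006, 1.0], [-1.0, 0.0, 0.014], [-0.0, -1.0, -0.006]]
force: [-5.6, -0.0, 7.8]
opening: 0.006
```

>>> send_rows(moves="0 0 0 1.5 0; 0 0 0 1.5 0; 0 0 0 0 0")

```text
time_s: 12.37
position: [0.6487, 0.0694, 0.0051]
tcp_rot: [[0.014, -0.011, 1.0], [-1.0, -0.0, 0.014], [-0.0, -1.0, -0.011]]
force: [-8.2, -0.8, 10.4]
opening: 0.0
```

>>> send_rows(moves="0 0 0 1 0; 0 0 0 1 0; 0 0 0 0 0")

```text
time_s: 12.62
position: [0.6486, 0.0694, 0.0051]
tcp_rot: [[0.015, -0.016, 1.0], [-1.0, -0.0, 0.015], [-0.0, -1.0, -0.016]]
force: [-11.7, -0.7, 12.9]
opening: 0.005
```

>>> send_rows(moves="0 0 -2 0 0; 0 0 -2 0 0; 0 0 -2 0 0; 0 0 -3 0 0; 0 0 -5 0 0; 0 0 -10 0 0; 0 0 -20 0 0; 0 0 -25 0 0; 0 0 -30 0 0; 0 0 -30 0 0; 0 0 -20 0 0; 0 0 0 0 0; 0 0 0 0 0")

```text
time_s: 13.7
position: [0.6579, 0.0692, 0.1562]
tcp_rot: [[0.014, 0.005, 1.0], [-1.0, -0.0, 0.014], [0.0, -1.0, 0.005]]
force: [0.4, 0.4, 0.6]
opening: 0.01
```

```bash
python3 key.py; python3 - <<'E'
from h import *
np.set_printoptions(precision=4,suppress=True)
a=capture("side");b=capture("top")
for c,k,z in((a,"button_top",.042),(b,"button_top",.042),(a,"ink_bottle",0),(a,"awl",0),(a,"pen_pot",0),(b,"weight",.018),(b,"bone_folder",.018)):
    for m in mark_of(c,k)[:1]: print(k,m["p"],atz(c,m["pixel"],z),dep(c,m["pixel"]))
E
```

```text
13.75 [0.65637913 0.06924898 0.15432609] [-0.39841893  0.17278917  0.11323264]
111
[ 0.39442806 -0.4846733   0.038     ] [0.78818518 0.23277805 0.038     ] [0.63122638 0.06531581 0.038     ]
button_top 0.48 [0.6378 0.0706 0.042 ] [0.6346 0.0756 0.0453]
ink_bottle 0.63 [0.5519 0.186  0.    ] [0.5395 0.2056 0.0161]
awl 0.76 [0.4347 0.1714 0.    ] [0.4269 0.188  0.0134]
pen_pot 0.69 [0.6697 0.3742 0.    ] [0.655  0.3886 0.0155]
weight 0.58 [ 0.3668 -0.3376  0.018 ] [ 0.3685 -0.3246  0.0538]
bone_folder 0.71 [0.5362 0.0748 0.018 ] [0.4582 0.0459 0.6645]
```

View pics/k.png

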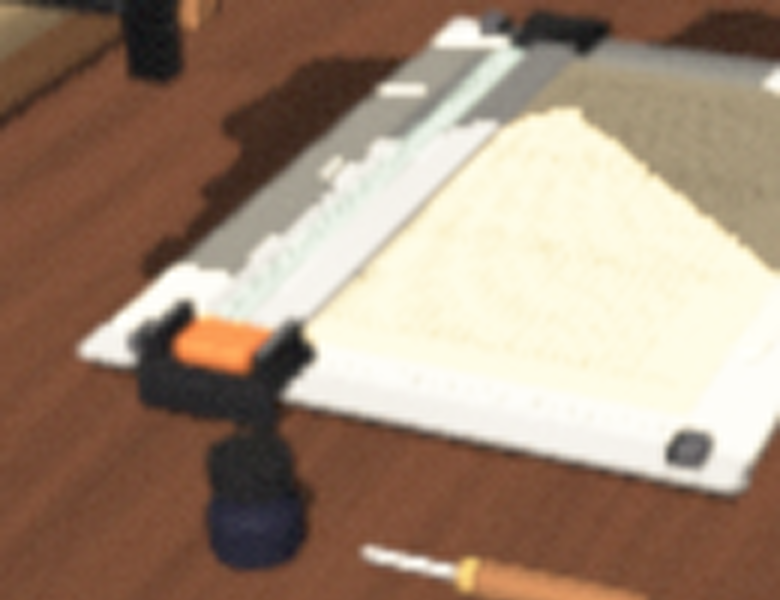

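```bash
python3 -c "
from rig import *
s=read_state();print(s['time_s'],s['force'],max(abs(v) for v in s['qvel']))
print(hand_in())"
```

```text
14.2 [-0.65153284 -0.4384547   0.19575425] 0.28235891230620974
the job is handed in; nothing more can be done
None
```

The ruler is parked against the head stop with its lock button up, and I handed the job in at 14.2 s; no verdict was reported. I pressed the orange key with the closed fingertips, to about 4 mm down judging by the 7 N it pushed back. I held it there through the whole slide, about 186 mm, then lifted straight off.

**Home against the stop:** the finger was blocked at 11.7 N against the ridge with the key still down. That is far more than the ruler's 2 N of sliding resistance. After the lift, the side picture shows the head in the same place against the stop. The key measured x ≈ 0.635–0.638, against about 0.6325 expected.

**Button and contact:** the same picture shows the key up, its top at about 45 mm by the camera's depth reading (42 mm nominal). The wrist force is near zero and the tool is well clear of everything.

**Other things:** the ink bottle and awl looked undisturbed in the last side picture, and their re-measured positions agreed within a few mm. The pen pot was re-measured about 11 mm off and the weight about 13 mm off; the arm touched neither, so I put that down to detection error. I did not re-measure the loupe or the pounce jar.

**Checks that disagreed:**
- The reported tool height was about 33 mm lower than the fingertips really were, so I relied on the camera and the contact force instead.
- After the move, the network gave a false position for the bone folder while it was hidden behind the arm, so I could not check it.
- The network did not find the button in the last top picture; it was measured from the side only.

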